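# Fit the damper plate to the grow-room air duct and prove its gap

### The job

Take the damper plate that has an ear on both sides out of the rack and slide its ears down between the spring clips of the duct bracket until it sits fully home and upright, then let go of it. Then take the feeler out of its stand, slide its blade down into the gap behind the seated plate, beside the tab, until its shoulder stops on the plate, and put the feeler back fully down in its stand. Leave the other two plates and the rest of the bench as they are.

Things in the scene. Friction and masses are not known exactly. Their poses are not given: they have to be found in the camera images.
- eared_plate: Perforated aluminium plate, 0.3 kg, upright in the rack: 10 mm thick (own x), 130 wide (y), 95 tall (z), plus a 50 mm wide, 10 mm thick grip tab in the middle of its top, ending 125 mm above its lower edge. An ear on each side (10 mm thick, 15 to 55 mm above the lower edge) makes it 160 mm wide. Origin: middle of the lower edge. Lower corners of body and ears are bevelled. Same either way round.
- plain_plate: Aluminium damper plate of the same outline (10 mm thick, 130 mm wide, 95 mm tall with a 50 x 30 mm tab on top) but without ears: the wrong one, to be left in the rack. Frame as for the eared plate.
- one_ear_plate: Aluminium damper plate of the same outline (10 mm thick, 130 mm wide, 95 mm tall with a 50 x 30 mm tab on top) but with one ear only (on its +y side): the wrong one, to be left in the rack. Frame as for the eared plate.
- rack: Fixed dark steel rack, 215 mm (x) by 110 (y); plates stand on its 14 mm high base. Three places 70 mm apart along x, each between thin walls 15 mm apart that end 48 mm above the bench. Plate thickness lies along rack x, width along y. Which plate stands where changes. Origin: centre of its underside.
- bracket: Fixed white duct bracket, 200 mm wide (y), base x = -55 to +135 mm, z up, front to -x (towards the robot). A slotted upright at each side takes the plate's ears from above. A collar wall (front face x = +14 mm, 130 mm wide, top 95 mm high, lip flaring back to 103 mm) stands behind the plate, then a round duct, 80 mm across. Origin: on the bench, mid-thickness of the seated plate.
- slot_left (a point): Mouth of the ear slot on the bracket's +y side, 76 mm from the middle, 95 mm above the bench, at mid-thickness of the seated plate. The slot is 14 mm wide: bracket x from -5 (front cheek) to +9 mm; y from 69 (open) to 84 mm (outer wall). Flared lips reach 106 mm above the bench.
- slot_right (a point): The same on the bracket's -y side.
- clip_left (a joint): Leaf-spring clip in the rear half of the left slot: 0 at rest, grows (m) as it is pressed back, at most 0.006. Belly 60 mm above the bench, lead-in from 87 mm. At rest it leaves 8 mm free; an ear presses it to about 0.002 and is pushed with about 3 N on to the front cheek. Passing both clips takes a push of 4 to 12 N: the plate does not drop home by its weight.
- clip_right (a joint): The same in the right slot.
- seat (a point): Point on the bracket's sill, 20 mm above the bench, where the middle of the plate's lower edge comes to rest. Axes as the bracket's: x along the seated plate's thickness, y its width, z up. Seated, the plate's shoulders (top of its 95 mm body) are 115 mm and its tab's top 145 mm above the bench.
- gap_mouth_left (a point): Middle of the top of the gap behind the seated plate, 45 mm to the bracket's +y side, so beside the tab; 95 mm above the bench, level with the collar wall's top. The gap is 9 mm wide (bracket x = +5 to +14 mm), 75 mm deep and runs along y.
- gap_mouth_right (a point): The same, 45 mm to the bracket's -y side. Either side may be tested.
- feeler: Feeler, 120 g: black handle 18 mm thick (own x), 30 wide (y), 65 tall; steel blade 4 mm thick (x), 24 wide (y) reaching 70 mm straight down from it. Below the handle a shoulder flange, 26 (x) by 30 (y), 5 thick; origin: centre of its lower face. Starts upright, shoulder on the stand's top. Same either way round. Home in the gap, the shoulder rests on the seated plate, 115 mm above the bench.
- feeler_tip (a point): Centre of the end of the feeler's blade, 70 mm below its origin.
- stand: Fixed grey block, 60 mm (x) by 70 mm (y) by 85 mm tall, with a slot from the top, 10 mm (x) by 31 mm (y), right through it, its mouth bevelled to 18 by 39 mm. Origin: centre of its underside.
- stand_mouth (a point): Centre of the slot's mouth in the top of the stand, 85 mm above the bench; the feeler's origin belongs here, blade down, its x along the stand's x.
- culture_bottle: Bystander: tan culture bottle, 76 mm across, 136 mm tall, white cap; origin at the centre of its underside as it was built. Not to be disturbed.
- culture_bottle_2: Bystander: tan culture bottle, 76 mm across, 136 mm tall, white cap; origin at the centre of its underside as it was built. Not to be disturbed.
- pipe_coupling: Bystander: white pipe coupling, a ring 84 mm across, 45 mm high; origin at the centre of its underside as it was built. Not to be disturbed.
- screwdriver: Bystander: screwdriver lying on the bench; origin at the centre of its underside as it was built. Not to be disturbed.
- jar: Bystander: glass jar, 66 mm across, 90 mm tall; origin at the centre of its underside as it was built. Not to be disturbed.
- spray_bottle: Bystander: white plastic bottle, 66 mm across, 140 mm tall; origin at the centre of its underside as it was built. Not to be disturbed.
Not all that is in view belongs to the job. Leave any pink or purple look-alike of the eared_plate alone.

How it is judged:
On the way, in this order (a step that is already met when the one before it is completed fails the run):
1. the eared plate is lifted out of the rack (height (world z) of eared_plate above 0.06 m), for 0.1 s.
2. the eared plate sits home in the bracket, upright, and is let go (z of eared_plate in the frame of seat between -0.003 and 0.003 m and x of eared_plate in the frame of seat between -0.003 and 0.003 m and y of eared_plate in the frame of seat between -0.007 and 0.007 m and angle between the z axis of eared_plate and the z axis of seat, either way round below 0.05 rad and angle between the x axis of eared_plate and the x axis of seat, either way round below 0.05 rad and contact force between the fingers and eared_plate below 0.3 N), for 0.3 s.
3. the feeler's blade stands at least 40 mm deep in the gap behind the seated plate (z of eared_plate in the frame of seat between -0.003 and 0.003 m and x of eared_plate in the frame of seat between -0.003 and 0.003 m and y of eared_plate in the frame of seat between -0.007 and 0.007 m and angle between the z axis of eared_plate and the z axis of seat, either way round below 0.05 rad and angle between the x axis of eared_plate and the x axis of seat, either way round below 0.05 rad and x of feeler_tip in the frame of bracket between 0.005 and 0.014 m and y of feeler_tip in the frame of bracket between -0.065 and 0.065 m and z of feeler_tip in the frame of bracket below 0.055 m and angle between feeler's own z axis and vertical below 0.15 rad), for 0.2 s.
At the end, for the whole second after the job is handed in: The eared plate's lower edge is at the seat (within 3 mm in height and in thickness, 7 mm along the width), upright and square within 0.05 rad, at rest; the feeler is back in its stand within 8 mm of fully down, upright within 0.12 rad, released and at rest (z of eared_plate in the frame of seat between -0.003 and 0.003 m and x of eared_plate in the frame of seat between -0.003 and 0.003 m and y of eared_plate in the frame of seat between -0.007 and 0.007 m and angle between the z axis of eared_plate and the z axis of seat, either way round below 0.05 rad and angle between the x axis of eared_plate and the x axis of seat, either way round below 0.05 rad and linear speed of each of eared_plate, feeler below 0.02 m/s and distance between feeler and stand_mouth below 0.008 m and angle between feeler's own z axis and vertical below 0.12 rad and contact force between the fingers and feeler below 0.3 N); the robot touches nothing.
It fails at once if one of the other two plates is shifted more than 25 mm (distance of any of plain_plate, one_ear_plate from where it was at the start of the episode above 0.025 m).
It fails at once if a bystander is shifted more than 40 mm (distance of any of culture_bottle, culture_bottle_2, pipe_coupling, screwdriver, jar, spray_bottle from where it was at the start of the episode above 0.04 m).
It also fails if it takes over 72 s, if anything falls off the work surface, if the arm or the gripper's body presses on something with over 40 N, if the wrist force passes 120 N, or if a joint passes its speed limit or range.

### The arm

A 6-joint arm with a two-finger parallel gripper is mounted at the origin on the work surface. World frame = base frame: x ahead of the robot, y to its left, z up, the work surface at z = 0. Lengths are in m, angles in rad, forces in N, time in s.
With the tool pointing down it reaches from about 0.275 to 0.85 m from the base axis. Payload 5.2 kg.
Tool frame: the origin (TCP) lies at the very end of the fingers, on their centre line; the grasp point (between the pads) lies manip.tcp_to_grasp behind it (manip.tcp_to_grasp is the distance from the TCP to the grasp point, in m); z points along the fingers, y is the direction in which the jaws open and shut (so a half turn about z gives the same grasp; the last joint's range is limited). The gripper opens to 85 mm and grips with 20 to 120 N. Pads are 22 mm wide; open, the fingers measure 114 mm over their backs; the gripper's body (76 mm by 85 mm) begins 54 mm behind the grasp point. The pads swing forward as they close: fully open they stand 13 mm farther back than shut.
Start: joints at [-1.52, 0.259, 1.535, -0, 1.348, -0.203], TCP at [0.138, -0.532, 0.231] pointing down, gripper open.
Joint ranges: [-3.14, 3.14], [-0.91, 2.08], [0.19, 2.58], [-1.22, 4.36], [0.22, 2.71], [-3.12, 3.12]. Speed limits (rad/s): [2.57, 2.57, 3.14, 3.14, 3.14, 3.14].

### API

Orientations are given as a rotation vector (axis times angle).
In Python, from plant import manip, cams gives the robot as it stands.
- The arm moves only by the tool move_arm, never from a script. Its argument "series" is text: rows parted by semicolons, each of 7 numbers parted by spaces: the gripper's target within -1 to 1 (fully open at 1, half-way at 0, shut at -1), then the shift along the tool's x, y, z in mm, then the turn, a rotation vector about the tool's x, y, z in rad. A call has 1 to 8 rows; each row shifts and turns the commanded pose from where the row before left it, along the tool's axes as they then stand; what a row does not reach is not made up. A row lasts 1/8 s, in which the tool goes at most 62.5 mm and 10.7 degrees, less where a joint would pass 70% of its speed; a pose out of reach is approached as far as the arm can. A call is refused whole if a number of a shift passes 62.5 or a number of a turn 0.188, either way. A call with a gripper value outside its range is refused whole. The fingers move at their own pace and stop on an object; the grip force is fixed at half the most. Time passes only in rows, so rows that do not move let the fingers close. It gives the time, the measured TCP pose, the force and the opening at its end, in the units of the state.
- manip.get_state(): the state, without advancing time (a new reading comes with each control period).
- cams.read_camera(name): name is "side" or "top"; returns a dict with "image" (384x512x3 uint8, red, green, blue), "K" (3x3 intrinsics, pixels), "pose" (4x4, takes a point from camera to world coordinates). Camera axes: x right, y up, looking along -z (the intrinsics and any distortion apply to the point x, -y, -z); pixel columns grow to the right and rows downward; lengths in m; the calibration is good to about 2 mm. A picture is of the moment at which its call begins. There is no depth.
- manip.finish_job(): hands the job in, once; it reports no verdict.
The state is a dict: "clock": time; "joints": joint angles; "qvel": joint speeds; "tau": joint torques, N m; "tcp_pos": TCP position; "ee_rot": TCP orientation; "force": force on the tool from outside, world axes, zero at the start; "wrist_torque": the same for the moment, N m; "width": finger opening in m.
Only numpy, scipy, OpenCV 4.12 (cv2) and the standard library are available. Lean on these libraries where they do the work, as an engineer would, in place of code of your own. Each camera call takes 0.05 s, during which the arm holds its last target. There are 200 camera calls.

## Working session

There is one attempt and no reset: what is moved stays moved. The work goes in short steps, Python scripts to look and compute and a tool call to move; the robot and the scene stay as the last step left them, time stands still between calls to the robot, and variables do not carry over. Pictures are saved under pics/ and viewed, about 8 in all and at most 12, crops included, and the job is handed in when it is done.

Besides the shell and the picture viewer there is one more tool, called after "Request:" in YAML: its name, and indented under it one key for each argument. move_arm: Moves the arm, as the interface text tells. Its arguments: {"type":"object","properties":{"series":{"type":"string"}},"required":["series"]}

```bash
ls; mkdir -p pics; python3 - <<'E'
from plant import manip,cams
import cv2,numpy as np
print(manip.get_state(), manip.tcp_to_grasp)
for n in("top","side"):
    c=cams.read_camera(n); cv2.imwrite(f"pics/{n}0.png",c["image"][:,:,::-1]); np.savez(f"{n}0.npz",**{k:c[k] for k in("image","K","pose")})
    print(n,[k for k in c],c["K"].tolist(),c["pose"].round(4).tolist())
    a=cv2.resize(c["image"][:,:,::-1],(800,600),interpolation=cv2.INTER_CUBIC); cv2.imwrite(f"pics/{n}0b.png",a)
E
```

```text
pics
{'clock': 0.0, 'joints': array([-1.51982525e+00,  2.59343859e-01,  1.53609170e+00, -8.77833508e-06,
        1.34799338e+00, -2.02819170e-01]), 'qvel': array([-1.38622100e-04, -5.12274549e-05, -7.92963213e-04, -1.45112723e-03,
       -2.00122566e-03, -1.76866310e-03]), 'tau': array([ 2.30776905e-04, -4.46028185e+01, -2.90578437e+01, -2.12292898e-04,
        1.17596408e-02,  3.80751175e-06]), 'tcp_pos': array([ 0.138073  , -0.53183983,  0.23047077]), 'ee_rot': array([-3.11451572e+00, -3.97355006e-01, -2.05260088e-04]), 'force': array([-0.06930002, -0.2282479 , -1.02705886]), 'wrist_torque': array([-0.03275858, -0.01505582,  0.00742263]), 'width': 0.08547273656136731} 0.0187
top ['image', 'K', 'pose'] [[347.39688694074226, 0.0, 257.22022560059946], [0.0, 347.39688694074226, 197.12263275347988], [0.0, 0.0, 1.0]] [[-0.0159, 0.9967, -0.0798, 0.4233], [-0.9999, -0.0157, 0.0034, 0.0204], [0.0021, 0.0798, 0.9968, 1.0862], [0.0, 0.0, 0.0, 1.0]]
side ['image', 'K', 'pose'] [[464.019510569616, 0.0, 253.81106746316712], [0.0, 464.019510569616, 185.52138650317727], [0.0, 0.0, 1.0]] [[-0.7155, 0.3484, -0.6056, -0.2085], [-0.6985, -0.3397, 0.6298, 0.7499], [0.0137, 0.8736, 0.4864, 0.6474], [0.0, 0.0, 0.0, 1.0]]
```

View pics/top0b.png

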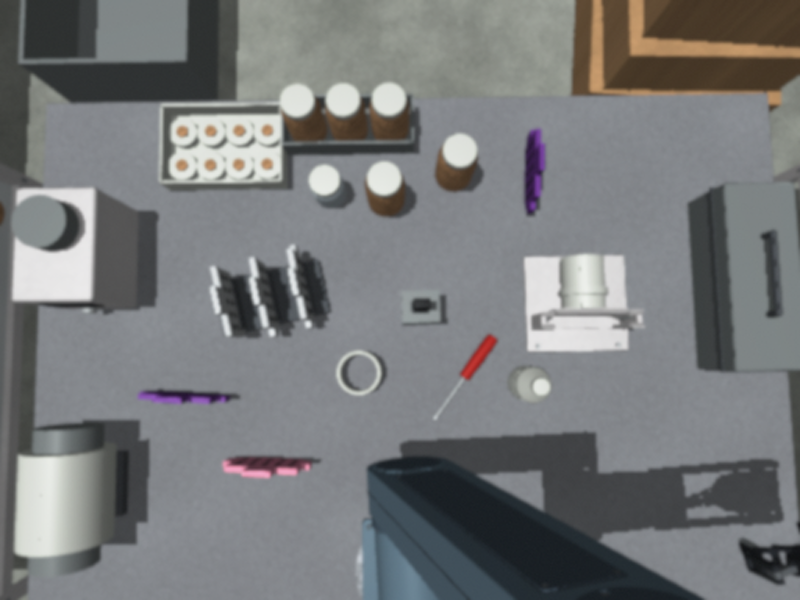

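View pics/side0b.png

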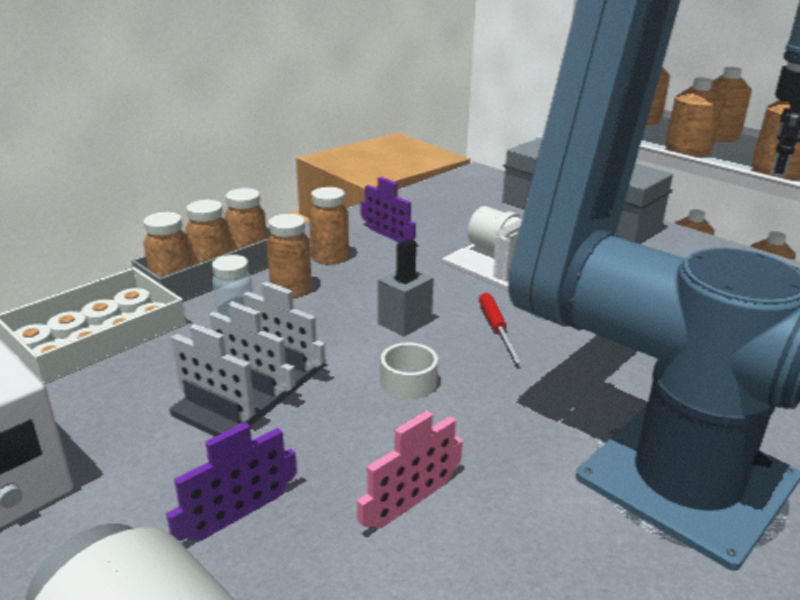

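The top view shows the rack at about (265,290), the stand at (422,307) and the bracket at (577,305), in 800x600 px. In the side view the rack is at about (250,350). I'll zoom in on these next.

```bash
cat > h.py <<'E'
import numpy as np,cv2
from plant import manip,cams
from scipy.spatial.transform import Rotation as R
def load(n): return dict(np.load(n+".npz"))
def ray(c,u,v):
    K=c["K"];P=c["pose"]
    d=P[:3,:3]@np.array([(u-K[0,2])/K[0,0],-(v-K[1,2])/K[1,1],-1.]); return P[:3,3],d
def onz(c,u,v,z):
    o,d=ray(c,u,v); return o+d*(z-o[2])/d[2]
def proj(c,p):
    P=c["pose"];K=c["K"];q=P[:3,:3].T@(np.asarray(p,float)-P[:3,3]); q=q*[1,-1,-1]
    return K[0,0]*q[0]/q[2]+K[0,2],K[1,1]*q[1]/q[2]+K[1,2]
def snap(n,tag):
    c=cams.read_camera(n); np.savez(f"{n}{tag}.npz",**{k:c[k] for k in("image","K","pose")}); return c
def crop(c,u,v,w,h,s):
    m=c["image"][v:v+h,u:u+w,::-1]; return cv2.resize(m,None,fx=s,fy=s,interpolation=cv2.INTER_CUBIC)
E
python3 - <<'E'
from h import *
t=load("top0");s=load("side0")
a=crop(t,128,150,87,74,4.5);b=crop(t,325,155,95,74,4.2)
c=crop(s,105,175,110,105,3.6);
H=np.zeros((600,800,3),np.uint8)
H[:a.shape[0],:a.shape[1]]=a; b=b[:, :800-395]; H[:b.shape[0],395:395+b.shape[1]]=b
c=cv2.resize(c,(270,258));
c=crop(s,105,175,110,105,2.5); H[336:336+262,:275]=c[:262]
d=crop(t,250,180,40,32,6);H[336:336+192,280:520]=d
e=crop(s,275,120,65,75,3.4);e=e[:255,:221];H[336:336+255,525:525+221]=e
cv2.imwrite("pics/mix.png",H)
E
```

```text
(no output)
```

View pics/mix.png

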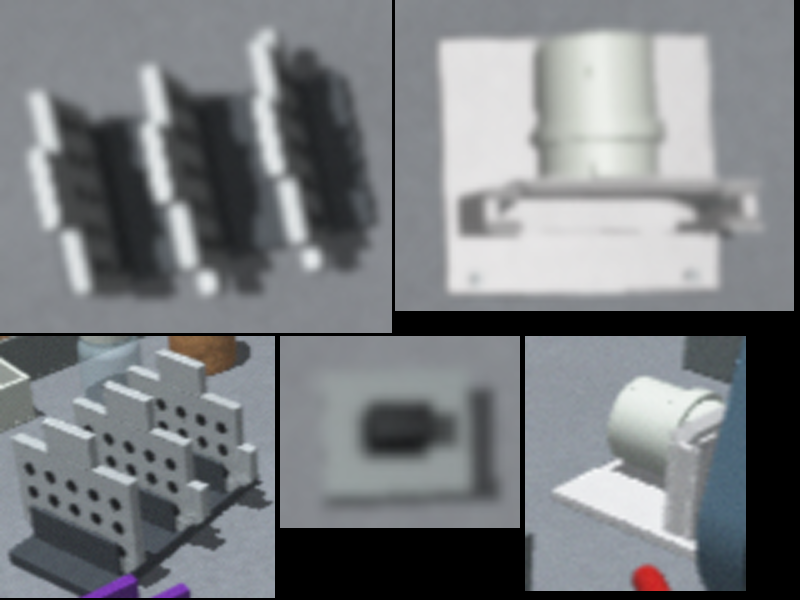

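The rightmost plate (smallest world y) has ears at both ends, the middle one has one ear and the left one has none. Next I'll measure the poses.

```bash
python3 - <<'E'
from h import *
t=load("top0");g=cv2.cvtColor(t["image"],cv2.COLOR_RGB2GRAY)
# plate: bright row centroids in native px
u0,v0=180,154
sub=g[v0:v0+62,u0:u0+24].astype(float)
for r in range(sub.shape[0]):
    w=np.clip(sub[r]-150,0,None)
    if w.sum()>20: print(v0+r,round(u0+(w*np.arange(24)).sum()/w.sum(),2),int(w.sum()),end=' | ')
print()
# bracket base
hsv=cv2.cvtColor(t["image"],cv2.COLOR_RGB2HSV)
m=np.zeros_like(g);m[150:235,325:420]=(g[150:235,325:420]>185)*255
m=cv2.morphologyEx(m,cv2.MORPH_CLOSE,np.ones((3,3)))
n,l,st,ce=cv2.connectedComponentsWithStats(m);k=1+st[1:,4].argmax();print(st[k])
# base edges: left, right columns below/above, front/back rows
def edge(p0,p1):
    # subpixel half crossing along p0->p1
    n=200;us=np.linspace(p0[0],p1[0],n);vs=np.linspace(p0[1],p1[1],n)
    q=cv2.remap(g.astype(np.float32),us.astype(np.float32)[None],vs.astype(np.float32)[None],cv2.INTER_LINEAR)[0]
    h=(q[:15].mean()+q[-15:].mean())/2; i=np.argmax((q>h)!=(q[0]>h)); return us[i],vs[i]
b=8e-3
def line(pts,z): 
    P=np.array([onz(t,*p,z)[:2] for p in pts]);c=P.mean(0);d=np.linalg.svd(P-c)[2][0];return c,d*(np.sign(d[np.abs(d).argmax()]))
L=[edge((330,v),(344,v)) for v in(172,180,188,215,220)]
Rr=[edge((408,v),(394,v)) for v in(172,180,188,212,218)]
F=[edge((u,230),(u,219)) for u in(350,360,370,380,390)]
B=[edge((u,158),(u,168)) for u in(341,345,349,353,385,390,395)]
for z in(0.004,.008,0.012):
  for nm,x in zip("LRFB",(L,Rr,F,B)):
    c,d=line(x,z);print(z,nm,c.round(4),d.round(4),end=' ')
  print()
# stand top
m=np.zeros_like(g);gg=g[180:212,250:290];print(gg[::2,::2])
E
```

```text
156 186.75 57 | 157 186.53 151 | 158 186.21 211 | 159 185.55 242 | 160 184.91 241 | 161 184.9 240 | 162 185.09 243 | 163 185.28 245 | 164 185.43 241 | 165 185.63 241 | 166 185.89 250 | 167 186.14 257 | 168 186.33 248 | 169 186.57 223 | 170 186.62 200 | 171 186.4 184 | 172 185.86 197 | 173 185.7 202 | 174 185.82 218 | 175 186.12 240 | 176 186.47 229 | 177 186.6 217 | 178 186.67 214 | 179 186.81 231 | 180 187.1 254 | 181 187.45 240 | 182 187.58 225 | 183 187.67 221 | 184 187.85 238 | 185 188.18 250 | 186 188.5 233 | 187 188.63 198 | 188 188.86 87 | 190 191.08 90 | 191 191.35 188 | 192 191.5 219 | 193 191.61 219 | 194 191.77 216 | 195 192.01 213 | 196 192.33 212 | 197 192.5 219 | 198 192.61 222 | 199 192.75 217 | 200 193.0 217 | 201 193.33 210 | 202 193.46 185 | 203 193.51 88 | 205 196.16 64 | 206 196.41 217 | 207 196.49 257 | 208 196.61 223 | 209 196.6 123 | 
[ 336  164   66   61 1984]
0.004 L [ 0.513  -0.2306] [ 1.    -0.002] 0.004 R [ 0.5129 -0.4312] [1.     0.0023] 0.004 F [ 0.4205 -0.3324] [-0.0056  1.    ] 0.004 B [ 0.6109 -0.3259] [-0.0027  1.    ] 
0.008 L [ 0.5126 -0.2296] [ 1.
[... 976 characters left out ...]
  87  80
  124 137]
 [140 138 138 144 155 156 135  68  52  49  46  43  47  66  86 126  88  79
  124 136]
 [139 137 139 140 152 156 138  80  41  37  37  40  75 110 120 133  89  79
  126 138]
 [138 137 139 138 152 157 152 127 113 112 111 113 129 150 152 145  94  80
  126 138]
 [137 137 139 142 154 158 157 155 154 154 153 153 152 153 153 146  94  78
  123 135]
 [137 137 137 141 154 156 156 155 155 152 151 152 149 148 148 141  92  72
  106 135]
 [138 136 139 135 130 127 127 127 126 118 117 115 116 110 108 107  88  82
  107 135]
 [138 136 138 132 117 113 113 113 118 121 120 119 123 127 127 127 128 128
  131 135]
 [136 137 138 136 134 136 136 137 138 138 137 135 134 135 135 136 139 138
  137 135]]
```

```bash
python3 - <<'E'
from h import *
t=load("top0");s=load("side0")
pr=lambda n,u,v,z:print(n,onz(t,u,v,z)[:2].round(4))
pr("sh far",184.9,160.5,.109);pr("sh",186.2,168,.109);pr("sh near",191.35,191,.109);pr("sh near end",193.5,202.8,.109)
pr("tab a",185.7,173.5,.139);pr("tab b",188.6,187,.139);pr("tab end near",188.8,188,.139)
pr("ear near in",196.2,205,.069);pr("ear near end",196.6,209,.069)
pr("ear far",186.75,155.9,.069)
a=onz(t,184.9,160.5,.109);b=onz(t,193.4,202,.109);print("yaw width",np.arctan2(*(a-b)[[1,0]]))
# stand: edges at z=.085 ; handle z=.155 top
g=cv2.cvtColor(t["image"],cv2.COLOR_RGB2GRAY)
c=cv2.findContours(((g[183:208,258:286]<95)*255).astype(np.uint8),cv2.RETR_EXTERNAL,cv2.CHAIN_APPROX_NONE)[0]
for nm,uv in dict(TL=(256.6,185.7),TR=(280.8,185.7),BL=(256.6,205.6),BR=(280.8,205.2)).items(): pr("stand "+nm,*uv,.085)
for nm,uv in dict(l=(263.3,195.5),r=(275,195.5),t=(269,191),b=(269,199.6)).items(): pr("handle "+nm,*uv,.155)
print(g[186:206,260:284])
# side view handle
gs=cv2.cvtColor(s["image"],cv2.COLOR_RGB2GRAY);m=(gs[150:185,245:275]<50);ys,xs=np.where(m);print("side handle",xs.min()+245,xs.max()+245,ys.min()+150,ys.max()+150)
for y in range(0,35,3): print(y+150,np.where(m[y])[0]+245)
E
```

```text
sh far [0.6093 0.2211]
sh [0.5876 0.2174]
sh near [0.5218 0.2029]
sh near end [0.4883 0.1968]
tab a [0.5673 0.2128]
tab b [0.5299 0.2048]
tab end near [0.5271 0.2043]
ear near in [0.4844 0.1962]
ear near end [0.4726 0.195 ]
ear far [0.6306 0.2239]
yaw width 0.19968000271751893
stand TL [0.5367 0.0183]
stand TR [ 0.5356 -0.0519]
stand BL [0.4789 0.0192]
stand BR [ 0.479  -0.0506]
handle l [0.502  0.0008]
handle r [ 0.5015 -0.0306]
handle t [ 0.5139 -0.0147]
handle b [ 0.4907 -0.0143]
[[149 149 149 150 149 149 150 150 150 149 150 151 150 151 150 149 149 149
  149 149 146 143 139 137]
 [154 154 153 153 153 154 153 153 153 152 152 153 153 152 152 152 151 151
  152 151 147 141 134 132]
 [156 156 155 154 154 154 154 153 153 153 152 153 152 153 152 153 152 151
  151 150 142 130 119 115]
 [156 156 155 153 151 149 147 145 146 145 146 145 145 145 146 148 151 152
  152 149 137 117  97  89]
 [156 156 155 151 141 131 125 123 123 123 123 123 123 122 126 136 146 151
  150 148 135 110  84  75]
 [155 154 151 140 121 100  89  86  86  87  86  86  84  83  93 116 136 144
  145 143 133 110  83  72]
 [155 
[... 1209 characters left out ...]
56 157 156 156 155 156 155 154 152 151 151 152 152 150 149 149 148 147
  148 147 141 123  92  72]
 [149 149 148 149 149 148 147 145 141 139 139 139 138 139 137 135 133 131
  131 131 126 111  87  72]]
side handle 253 266 150 180
150 [256 257]
153 [260 261 262 263]
156 [255 256 257 258 259 260 261 262 263 264 265]
159 [255 256 257 258 259 260 261 262 263 264 265]
162 [255 256 257 258 259 260 261 262 263 264 265]
165 [255 256 257 258 259 260 261 262 263 264]
168 [255 256 257 258 259 260 261 262 263 264 265]
171 [255 256 257 258 259 260 261 262 263 264]
174 [254 255 256 257 258 259 260 261 262 263 264 265]
177 [253 254 255 256 257 258 259 260 261 262 263 264 265 266]
180 [257 258 259 260]
183 []
```

Plate: (0.5516, 0.2095), width axis yaw 0.20. Ear span measures 160.5 mm, as it should. Bracket origin: (0.4755, -0.330), yaw about 0. Stand: (0.5075, -0.016). I'll write a delta helper, then move.

```bash
cat > d.py <<'E'
import sys
from h import *
# target x y z heading(of tool y); prints total shift in tool axes (mm) at present and turn
def delta(x,y,z,h):
    s=manip.get_state();T=R.from_rotvec(s["ee_rot"])
    tx=[-np.sin(h),np.cos(h),0];ty=[np.cos(h),np.sin(h),0]
    G=R.from_matrix(np.array([tx,ty,[0,0,-1]]).T)
    print("pos",s["tcp_pos"].round(4),"h",round(np.arctan2(*T.as_matrix()[[1,0],1]),4),"q6",s["joints"][5].round(3),"F",s["force"].round(1),"w",round(s["width"],4),"t",round(s["clock"],2))
    w=np.array([x,y,z])-s["tcp_pos"]
    print("shift mm (now axes)",(T.inv().apply(w)*1e3).round(1),"(goal axes)",(G.inv().apply(w)*1e3).round(1),"turn",(T.inv()*G).as_rotvec().round(4))
if __name__=="__main__": delta(*map(float,sys.argv[1:5]))
E
python3 d.py .5516 .2095 .30 -1.371
```

```text
pos [ 0.1381 -0.5319  0.2305] h -1.317 q6 -0.203 F [-0.7  0.3  0.4] w 0.0857 t 0.1
shift mm (now axes) [ 586.4 -613.9  -68.2] (goal axes) [ 552.4 -644.6  -69.5] turn [-0.0017 -0.0003  0.054 ]
```

Request:
move_arm:
  series: "0 0 0 -35 0 0 0.054; 0 20 -25 -35 0 0 0; 0 34 -40 0 0 0 0; 0 34 -40 0 0 0 0; 0 34 -40 0 0 0 0; 0 34 -40 0 0 0 0; 0 34 -40 0 0 0 0; 0 34 -40 0 0 0 0"

```text
clock: 1.1
tcp_pos: [0.3054, -0.2265, 0.3011]
ee_rot: [-3.126, -0.312, -0.0]
force: [1.3, 0.6, 0.6]
width: 0.0426
```

Request:
move_arm:
  series: "0 34 -40 0 0 0 0; 0 34 -40 0 0 0 0; 0 34 -40 0 0 0 0; 0 34 -40 0 0 0 0; 0 34 -40 0 0 0 0; 0 34 -40 0 0 0 0; 0 34 -40 0 0 0 0; 0 34 -40 0 0 0 0"

```text
clock: 2.1
tcp_pos: [0.5085, 0.1411, 0.3009]
ee_rot: [3.126, 0.314, -0.001]
force: [1.5, -0.7, -0.2]
width: 0.0426
```

```bash
python3 d.py .5516 .2095 .107 -1.371
```

```text
pos [0.5085 0.1411 0.3009] h -1.3707 q6 1.43 F [ 1.5 -0.7 -0.2] w 0.0426 t 2.1
shift mm (now axes) [ 55.9 -58.5 193.9] (goal axes) [ 55.8 -58.5 193.9] turn [0.0002 0.0006 0.0003]
```

Request:
move_arm:
  series: "0 28 -29 0 0 0 0; 0 28 -29.5 0 0 0 0; 0 0 0 45 0 0 0; 0 0 0 45 0 0 0; 0 0 0 35 0 0 0; 0 0 0 0 0 0 0; 0 0 0 0 0 0 0"

```text
clock: 2.98
tcp_pos: [0.5522, 0.208, 0.1776]
ee_rot: [-3.126, -0.313, -0.003]
force: [-0.6, -0.3, 0.4]
width: 0.0423
```

```bash
python3 - <<'E'
from h import *
from d import delta
t=snap("top","1");s=snap("side","1");delta(.5516,.2095,.107,-1.371)
H=np.zeros((600,800,3),np.uint8)
a=crop(t,150,130,80,100,5)[:500];H[:500,:400]=a
b=crop(s,110,120,110,150,3.6)[:540];H[:540,404:800]=b[:,:396];cv2.imwrite("pics/m1.png",H)
E
```

```text
pos [0.5527 0.2081 0.1784] h -1.371 q6 1.542 F [ 0.3 -0.1  0.1] w 0.0429 t 3.08
shift mm (now axes) [-1.1 -1.6 71.4] (goal axes) [-0.8 -1.6 71.4] turn [ 0.0001 -0.0037 -0.    ]
```

View pics/m1.png

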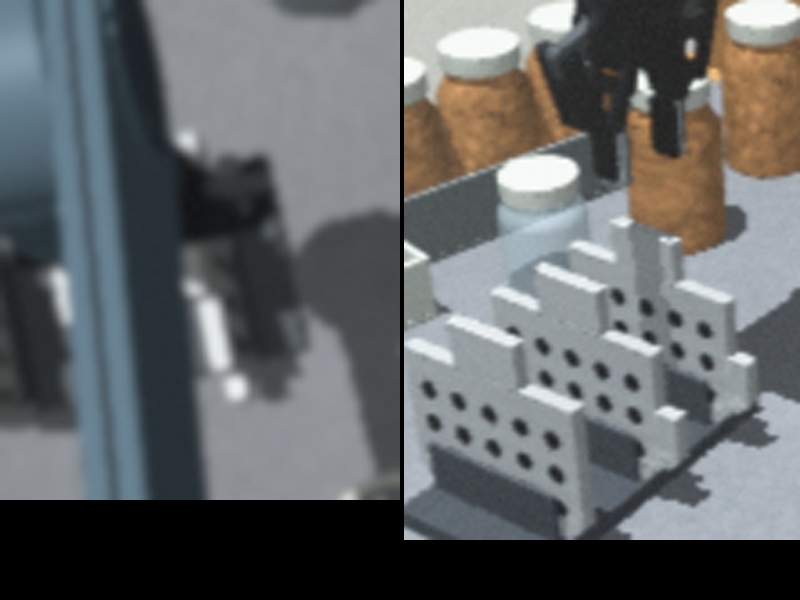

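The side crop shows the fingers at (610,160) and (668,140), either side of the rear plate's tab at (648,245) and aligned with it. I'll descend and grip.

Request:
move_arm:
  series: "0 -1 -1.6 25 0 0 0; 0 0 0 25 0 0 0; 0 0 0 21 0 0 0; 0 0 0 0 0 0 0; -1 0 0 0 0 0 0; -1 0 0 0 0 0 0; -1 0 0 0 0 0 0; -1 0 0 0 0 0 0"

```text
clock: 4.08
tcp_pos: [0.5514, 0.2096, 0.1072]
ee_rot: [-3.125, -0.313, -0.006]
force: [-0.1, 0.5, 6.1]
width: 0.0091
```

```bash
python3 d.py .5516 .2095 .107 -1.371
```

```text
pos [0.5514 0.2096 0.1072] h -1.371 q6 1.545 F [-0.1  0.5  6.1] w 0.0091 t 4.08
shift mm (now axes) [0.2 0.1 0.2] (goal axes) [0.2 0.1 0.2] turn [-0.0001 -0.0036 -0.    ]
```

Request:
move_arm:
  series: "-1 0 0 -8 0 0 0; -1 0 0 -20 0 0 0; -1 0 0 -30 0 0 0; -1 0 0 -40 0 0 0; -1 0 0 -45 0 0 0; -1 0 0 -45 0 0 0; -1 0 0 0 0 0 0; -1 0 0 0 0 0 0"

```text
clock: 5.08
tcp_pos: [0.5494, 0.2091, 0.2923]
ee_rot: [3.126, 0.313, -0.003]
force: [-0.1, 0.8, -2.5]
width: 0.0095
```

```bash
python3 d.py .4755 -.33 .29 0
```

```text
pos [0.5494 0.2091 0.2923] h -1.3711 q6 1.545 F [-0.1  0.8 -2.5] w 0.0095 t 5.08
shift mm (now axes) [-179.4  513.7    2.7] (goal axes) [-539.1  -73.9    2.3] turn [-1.3000e-03  1.6000e-03 -1.3711e+00]
```

Request:
move_arm:
  series: "-1 0 0 0 0 0 -0.1714; -1 0 0 0 0 0 -0.1714; -1 0 0 0 0 0 -0.1714; -1 0 0 0 0 0 -0.1714; -1 0 0 0 0 0 -0.1714; -1 0 0 0 0 0 -0.1714; -1 0 0 0 0 0 -0.1714; -1 0 0 0 0 0 -0.1713"

```text
clock: 6.08
tcp_pos: [0.5489, 0.209, 0.2906]
ee_rot: [-2.213, -2.226, 0.007]
force: [-0.2, 0.1, -2.5]
width: 0.0095
```

Request:
move_arm:
  series: "-1 -30 -5 0 0 0 0; -1 -45 -6 0 0 0 0; -1 -45 -6 0 0 0 0; -1 -45 -6 0 0 0 0; -1 -45 -6 0 0 0 0; -1 -45 -6 0 0 0 0; -1 -45 -6 0 0 0 0; -1 -45 -6 0 0 0 0"

```text
clock: 7.08
tcp_pos: [0.5017, -0.1366, 0.291]
ee_rot: [-2.218, -2.218, 0.002]
force: [0.9, -0.2, -3.9]
width: 0.0093
```

```bash
python3 d.py .4755 -.33 .29 0
```

```text
pos [ 0.5017 -0.1366  0.291 ] h 0.0 q6 -0.481 F [ 0.9 -0.2 -3.9] w 0.0093 t 7.08
shift mm (now axes) [-193.4  -26.2    0.7] (goal axes) [-193.4  -26.2    1. ] turn [-0.0039 -0.0021  0.    ]
```

Request:
move_arm:
  series: "-1 -45 -6 0 0 0 0; -1 -45 -6 0 0 0 0; -1 -45 -6 0 0 0 0; -1 -45 -6 0 0 0 0; -1 -13 -2 30 0 0 0; -1 0 0 35 0 0 0; -1 0 0 0 0 0 0; -1 0 0 0 0 0 0"

```text
clock: 8.07
tcp_pos: [0.4773, -0.3286, 0.2284]
ee_rot: [-2.22, -2.221, -0.0]
force: [0.8, 0.0, -3.0]
width: 0.0092
```

```bash
python3 - <<'E'
from h import *
from d import delta
t=snap("top","2");s=snap("side","2");delta(.4755,-.33,.113,0)
H=np.zeros((600,800,3),np.uint8)
a=crop(t,320,150,80,100,5)[:500];H[:500,:400]=a
b=crop(s,270,50,130,180,3)[:540];H[:540,404:794]=b[:,:390];cv2.imwrite("pics/m2.png",H)
E
```

```text
pos [ 0.4779 -0.329   0.2298] h 0.0007 q6 -0.796 F [-1.2  0.2 -1.9] w 0.0091 t 8.18
shift mm (now axes) [ -0.8  -2.6 116.8] (goal axes) [ -1.   -2.4 116.8] turn [0.0017 0.0017 0.0007]
```

View pics/m2.png

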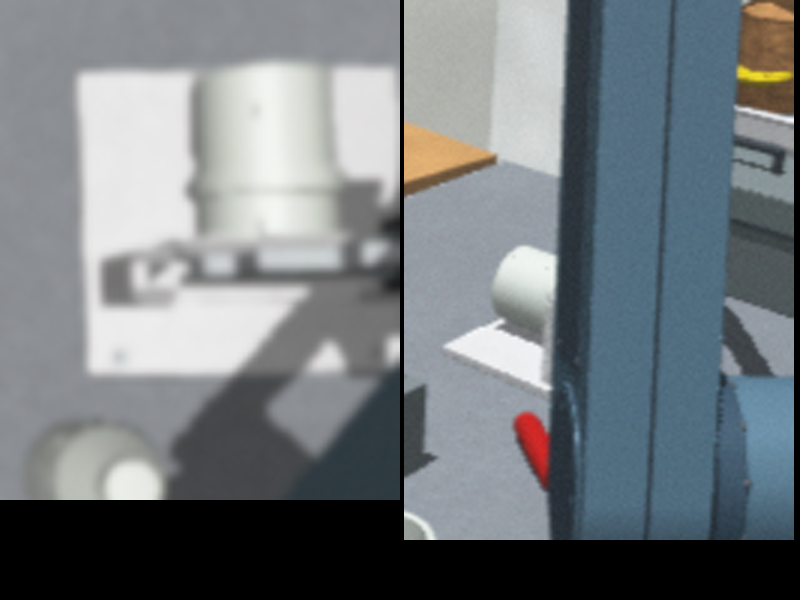

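```bash
python3 - <<'E'
from h import *
t=load("top2");g=cv2.cvtColor(t["image"],cv2.COLOR_RGB2GRAY);t0=load("top0");g0=cv2.cvtColor(t0["image"],cv2.COLOR_RGB2GRAY)
print("tab/shoulder area");print(g[195:210,357:392:2])
print("slot L");print(g0[196:215,338:356]);print("slot R");print(g0[196:215,388:410])
for nm,p in dict(seatL=(.4755,-.33+.08,.106),slotLf=(.4705,-.254,.106),slotLb=(.4845,-.254,.106),Rf=(.4705,-.406,.106),Rb=(.4845,-.406,.106),tabF=(.473,-.329,.262),tabB=(.483,-.329,.262),shF=(.473,-.27,.232),shB=(.483,-.27,.232),shl=(.478,-.264,.232),tabl=(.478,-.304,.262)).items(): print(nm,np.round(proj(t,p),1))
E
```

```text
tab/shoulder area
[[228 163 153 181 199 213 223 218 232 240 233 225 217 206 187 154 126 116]
 [225 170 165 190 203 213 221 215 220 227 224 217 209 202 190 169 141 118]
 [214 181 181 195 201 206 212 205 199 204 204 200 196 193 189 180 145 118]
 [189 182 186 189 190 190 190 189 190 191 191 190 188 188 187 174 130 116]
 [167 173 180 181 179 171 165 174 192 192 194 193 192 192 192 170 113 116]
 [149 156 178 185 181 154 137 162 200 202 204 204 204 203 202 175 110 116]
 [135 137 182 197 193 141 111 154 204 207 208 208 207 208 206 179 110 113]
 [147 121 182 206 200 134  99 143 196 199 200 200 198 198 197 173 107 104]
 [165 115 176 202 196 129  93 122 166 170 170 170 167 165 164 147  97  86]
 [157 111 156 176 170 116  86  98 122 123 124 123 117 115 114 108  86  80]
 [139 112 131 141 136 105  93  97 103 103 103 101  97  97  97  96  94  93]
 [147 137 140 142 141 132 130 132 133 132 133 131 122 111 112 111 111 108]
 [187 184 183 184 186 184 183 182 180 179 181 180 153 120 119 118 118 113]
 [221 219 218 218 220 220 218 218 216 212 214 207 166 122 120 118 118 110]
 [229 227 223 223 225 226 225 22
[... 2758 characters left out ...]
 129 149
  160 163 162 161]
 [218 213 207 196 180 172 170 169 167 164 156 151 153 142 115 103 112 131
  145 148 148 148]
 [220 218 215 211 207 205 206 205 204 201 194 190 190 173 135 113 113 124
  135 139 139 139]
 [221 220 219 218 218 218 219 219 218 217 214 212 209 190 154 130 129 132
  135 137 137 137]
 [221 220 219 218 218 219 219 220 219 219 219 218 214 195 158 137 134 135
  135 135 135 135]
 [221 220 219 218 218 219 219 220 219 219 218 218 214 195 159 138 134 135
  135 135 134 134]]
seatL [351.8 204.9]
slotLf [353.3 206.6]
slotLb [353.1 201.7]
Rf [407.  205.8]
Rb [406.8 200.9]
tabF [403.  201.7]
tabB [402.8 197.5]
shF [374.  202.8]
shB [373.8 198.8]
shl [371.4 200.9]
tabl [392.4 199.7]
```

In the top crop the held plate's left shoulder (native u about 371-390, v about 199-203) and ear (u about 361-366) lie within 1.5 mm of where they should be relative to the slot. I'll lower it in steps and watch the force.

Request:
move_arm:
  series: "-1 -1 0 20 0.0017 0.0017 0; -1 0 0 20 0 0 0; -1 0 0 15 0 0 0; -1 0 0 0 0 0 0; -1 0 0 0 0 0 0"

```text
clock: 8.8
tcp_pos: [0.4776, -0.3301, 0.1743]
ee_rot: [-2.221, -2.221, 0.0]
force: [0.2, -0.2, -3.3]
width: 0.0095
```

```bash
python3 d.py .478 -.33 .113 0
```

```text
pos [ 0.4776 -0.3301  0.1743] h 0.0003 q6 -0.797 F [ 0.2 -0.2 -3.3] w 0.0095 t 8.8
shift mm (now axes) [ 0.1  0.4 61.3] (goal axes) [ 0.1  0.4 61.3] turn [-0.0005 -0.0005  0.0003]
```

Request:
move_arm:
  series: "-1 0 0 6 0 0 0; -1 0 0 6 0 0 0; -1 0 0 0 0 0 0"

```text
clock: 9.18
tcp_pos: [0.4767, -0.3293, 0.1606]
ee_rot: [-2.219, -2.219, -0.0]
force: [0.2, -0.1, -2.2]
width: 0.0091
```

Request:
move_arm:
  series: "-1 0 0 6 0 0 0; -1 0 0 6 0 0 0; -1 0 0 0 0 0 0"

```text
clock: 9.55
tcp_pos: [0.4764, -0.3294, 0.1485]
ee_rot: [-2.218, -2.219, 0.001]
force: [-0.9, 0.0, -2.6]
width: 0.0091
```

Request:
move_arm:
  series: "-1 0 0 6 0 0 0; -1 0 0 6 0 0 0; -1 0 0 0 0 0 0"

```text
clock: 9.93
tcp_pos: [0.4763, -0.3297, 0.1363]
ee_rot: [-2.218, -2.219, 0.001]
force: [-4.7, -1.9, -4.5]
width: 0.0087
```

Request:
move_arm:
  series: "-1 0 0 6 0 0 0; -1 0 0 6 0 0 0; -1 0 0 4 0 0 0; -1 0 0 0 0 0 0"

```text
clock: 10.42
tcp_pos: [0.4763, -0.3293, 0.1207]
ee_rot: [-2.218, -2.219, 0.001]
force: [-5.6, -0.7, -1.4]
width: 0.0094
```

Request:
move_arm:
  series: "-1 0 0 4 0 0 0; -1 0 0 3 0 0 0; -1 0 0 0 0 0 0"

```text
clock: 10.8
tcp_pos: [0.4763, -0.3293, 0.1139]
ee_rot: [-2.218, -2.219, 0.001]
force: [-6.5, -1.2, -0.9]
width: 0.0092
```

Request:
move_arm:
  series: "-1 0 0 2 0 0 0; -1 0 0 1 0 0 0; -1 0 0 0 0 0 0"

```text
clock: 11.18
tcp_pos: [0.4766, -0.3295, 0.1131]
ee_rot: [-2.219, -2.22, 0.001]
force: [-7.3, 2.6, 12.9]
width: 0.0088
```

Request:
move_arm:
  series: "-0.4 0 0 0 0 0 0; -0.4 0 0 0 0 0 0; -0.4 0 0 0 0 0 0; -0.3 0 0 -10 0 0 0; -0.3 0 0 -30 0 0 0; -0.2 0 0 -50 0 0 0; 0 0 0 -50 0 0 0; 0 0 0 0 0 0 0"

```text
clock: 12.18
tcp_pos: [0.4793, -0.3316, 0.2571]
ee_rot: [2.215, 2.216, 0.0]
force: [1.1, -0.6, -0.7]
width: 0.0426
```

```bash
python3 d.py .5055 -.015 .29 0
```

```text
pos [ 0.4793 -0.3316  0.2571] h 0.0002 q6 -0.797 F [ 1.1 -0.6 -0.7] w 0.0426 t 12.18
shift mm (now axes) [316.4  26.5 -34.6] (goal axes) [316.6  26.2 -32.9] turn [0.0059 0.0057 0.0002]
```

Request:
move_arm:
  series: "0 0 0 -33 0.006 0.006 0; 0 40 3 0 0 0 0; 0 55 5 0 0 0 0; 0 55 5 0 0 0 0; 0 55 5 0 0 0 0; 0 55 4 0 0 0 0; 0 56 4 0 0 0 0; 0 0 0 0 0 0 0"

```text
clock: 13.18
tcp_pos: [0.5027, -0.01, 0.2862]
ee_rot: [-2.206, -2.219, -0.001]
force: [-0.0, -0.1, -0.4]
width: 0.0427
```

```bash
python3 - <<'E'
from h import *
from d import delta
t=snap("top","3");s=snap("side","3");delta(.5055,-.0155,.111,0)
for p in((.5055,-.0155,.12),(.5075,-.016,.12),(.5075,-.016,.155),(.5075,-.016,.09)): print(p,np.round(proj(s,p),1))
g0=cv2.cvtColor(load("side0")["image"],cv2.COLOR_RGB2GRAY);print(g0[158:172:4,248:274])
H=np.zeros((600,800,3),np.uint8)
a=crop(t,325,150,90,85,6)[:510];H[:510,:540]=a
b=crop(s,225,100,110,120,2.3);b=b[:276,:253];H[:b.shape[0],545:545+b.shape[1]]=b;
b=crop(s,100,170,110,120,2.3)[:276,:253];H[290:290+b.shape[0],545:545+b.shape[1]]=b;cv2.imwrite("pics/m3.png",H)
E
```

```text
pos [ 0.5031 -0.0135  0.2862] h 0.0021 q6 -0.255 F [ 0.2  0.2 -0.6] w 0.0427 t 13.28
shift mm (now axes) [ -3.3   3.9 175.1] (goal axes) [ -2.    2.4 175.2] turn [-0.0083 -0.0073  0.0021]
(0.5055, -0.0155, 0.12) [260.4 166.5]
(0.5075, -0.016, 0.12) [259.9 166.2]
(0.5075, -0.016, 0.155) [260.2 153.6]
(0.5075, -0.016, 0.09) [259.7 176.7]
[[153 156 150 151 146 110  61  34  29  33  38  36  33  32  30  33  36  43
   96 139 154 154 156 157 157 156]
 [155 155 154 154 152 111  61  36  36  33  32  30  32  26  35  30  29  48
   98 134 152 150 154 152 153 152]
 [155 155 150 152 150 110  63  35  32  37  31  32  31  31  33  35  32  51
  121 147 152 152 153 153 152 149]
 [155 152 152 155 151 111  56  36  33  31  33  31  34  34  34  33  30  47
  126 151 154 153 152 151 149 152]]
```

View pics/m3.png

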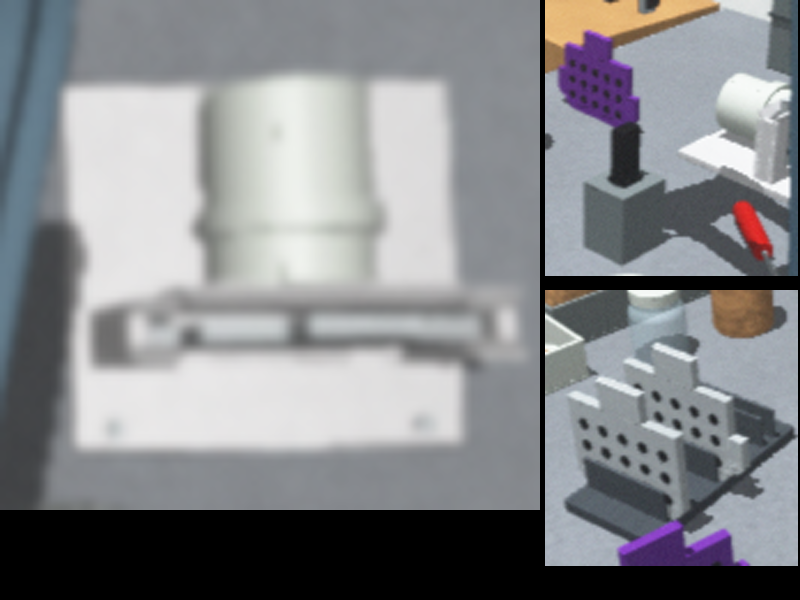

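The plate sits in both slots (tab at about (300-480,325) in the crop) and the other two plates stand where they were. The handle column in the side view (259.7) agrees with (0.5075, -0.016). I'll fetch the feeler.

Request:
move_arm:
  series: "0 -2 3.4 0 -0.008 -0.007 0.002; 0 0 0 45 0 0 0; 0 0 0 45 0 0 0; 0 0 0 30 0 0 0; 0 0 0 0 0 0 0; 0 0 0 0 0 0 0"

```text
clock: 14.02
tcp_pos: [0.5077, -0.017, 0.1676]
ee_rot: [2.224, 2.217, 0.002]
force: [-0.5, -1.0, 0.7]
width: 0.0427
```

```bash
python3 d.py .5065 -.0158 .111 0
```

```text
pos [ 0.5077 -0.017   0.1676] h -0.0035 q6 -0.251 F [-0.5 -1.   0.7] w 0.0427 t 14.03
shift mm (now axes) [ 1.2 -1.3 56.6] (goal axes) [ 1.2 -1.2 56.6] turn [ 0.002  -0.0001 -0.0035]
```

Request:
move_arm:
  series: "0 0 -0.7 20 0 0 0; 0 0 0 20 0 0 0; 0 0 0 16.5 0 0 0; 0 0 0 0 0 0 0; -1 0 0 0 0 0 0; -1 0 0 0 0 0 0; -1 0 0 0 0 0 0; -1 0 0 0 0 0 0"

```text
clock: 15.02
tcp_pos: [0.5072, -0.0161, 0.1116]
ee_rot: [2.222, 2.218, 0.004]
force: [0.3, -0.8, 5.9]
width: 0.0176
```

```bash
python3 d.py .5065 -.0158 .111 0
```

```text
pos [ 0.5072 -0.0161  0.1116] h -0.0018 q6 -0.251 F [ 0.3 -0.8  5.9] w 0.0176 t 15.03
shift mm (now axes) [ 0.3 -0.7  0.6] (goal axes) [ 0.3 -0.7  0.6] turn [ 0.0035  0.0003 -0.0018]
```

Request:
move_arm:
  series: "-1 0 0 -15 0 0 0; -1 0 0 -30 0 0 0; -1 0 0 -40 0 0 0; -1 0 0 -45 0 0 0; -1 0 0 -40 0 0 0; -1 0 0 0 0 0 0; -1 0 0 0 0 0 0"

```text
clock: 15.9
tcp_pos: [0.5054, -0.0157, 0.2798]
ee_rot: [-2.223, -2.219, -0.001]
force: [0.1, 0.4, -1.8]
width: 0.0176
```

```bash
python3 d.py .4861 -.2845 .28 0
```

```text
pos [ 0.5054 -0.0157  0.2798] h -0.0018 q6 -0.251 F [ 0.1  0.4 -1.8] w 0.0176 t 15.9
shift mm (now axes) [-268.8  -18.8   -0.4] (goal axes) [-2.688e+02 -1.930e+01 -2.000e-01] turn [-0.0003 -0.0009 -0.0018]
```

Request:
move_arm:
  series: "-1 -35 -2.5 0 0 0 -0.002; -1 -50 -3.5 0 0 0 0; -1 -50 -3.5 0 0 0 0; -1 -50 -3.5 0 0 0 0; -1 -50 -3.5 0 0 0 0; -1 -34 -2.5 0 0 0 0; -1 0 0 20 0 0 0; -1 0 0 0 0 0 0"

```text
clock: 16.9
tcp_pos: [0.4853, -0.2841, 0.2565]
ee_rot: [-2.217, -2.215, -0.001]
force: [0.6, -0.1, -1.6]
width: 0.0173
```

```bash
python3 - <<'E'
from h import *
from d import delta
t=snap("top","4");s=snap("side","4");delta(.4861,-.2845,.28,0)
t0=load("top3")
H=np.zeros((600,800,3),np.uint8)
a=crop(t,325,165,66,60,6)[:360,:396];H[:360,:396]=a
b=crop(s,285,60,70,130,4)[:520,:280];H[:520,410:690]=b;cv2.imwrite("pics/m4.png",H)
E
```

```text
pos [ 0.4866 -0.2842  0.259 ] h 0.0004 q6 -0.728 F [ 0.4 -0.7 -0.6] w 0.0174 t 17.0
shift mm (now axes) [ -0.2  -0.5 -21. ] (goal axes) [ -0.3  -0.5 -21. ] turn [-0.0015 -0.0024  0.0004]
```

View pics/m4.png

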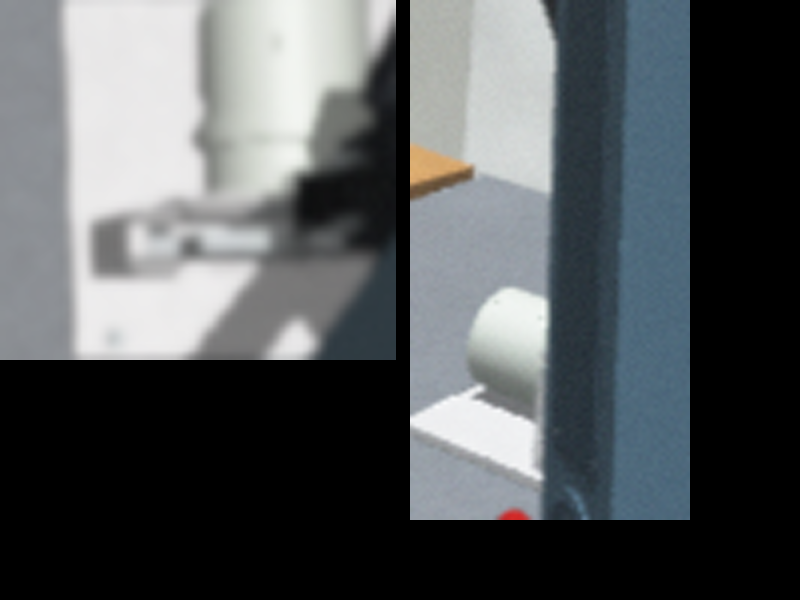

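The arm hides the tip in both views: the left shoulder is visible at (225,240) in the top crop, but not the blade. I'll go down in small steps by force.

Request:
move_arm:
  series: "-1 0 -0.5 20 0 0 0; -1 0 0 20 0 0 0; -1 0 0 8 0 0 0; -1 0 0 0 0 0 0; -1 0 0 4 0 0 0; -1 0 0 0 0 0 0"

```text
clock: 17.75
tcp_pos: [0.4866, -0.2849, 0.2081]
ee_rot: [2.221, 2.221, 0.001]
force: [-0.3, 1.3, -1.0]
width: 0.0174
```

Request:
move_arm:
  series: "-1 0 0 4 0 0 0; -1 0 0 4 0 0 0; -1 0 0 0 0 0 0"

```text
clock: 18.12
tcp_pos: [0.4862, -0.2847, 0.1993]
ee_rot: [-2.221, -2.221, -0.001]
force: [0.2, 0.5, -1.1]
width: 0.0171
```

Request:
move_arm:
  series: "-1 0 0 4 0 0 0; -1 0 0 4 0 0 0; -1 0 0 4 0 0 0; -1 0 0 0 0 0 0"

```text
clock: 18.62
tcp_pos: [0.4861, -0.2846, 0.1872]
ee_rot: [-2.22, -2.22, -0.001]
force: [-0.6, -0.5, -2.7]
width: 0.0173
```

Request:
move_arm:
  series: "-1 0 0 8 0 0 0; -1 0 0 8 0 0 0; -1 0 0 8 0 0 0; -1 0 0 0 0 0 0"

```text
clock: 19.12
tcp_pos: [0.4862, -0.2844, 0.1627]
ee_rot: [-2.22, -2.22, -0.002]
force: [-1.2, 0.3, -1.8]
width: 0.0177
```

Request:
move_arm:
  series: "-1 0 0 8 0 0 0; -1 0 0 8 0 0 0; -1 0 0 3 0 0 0; -1 0 0 0 0 0 0"

```text
clock: 19.62
tcp_pos: [0.4864, -0.2846, 0.1443]
ee_rot: [-2.221, -2.221, -0.001]
force: [-2.6, -0.4, -1.8]
width: 0.0172
```

Request:
move_arm:
  series: "-1 0 0 1.5 0 0 0; -1 0 0 1 0 0 0; -1 0 0 0 0 0 0; -1 0 0 0 0 0 0"

```text
clock: 20.12
tcp_pos: [0.4864, -0.2849, 0.1424]
ee_rot: [-2.221, -2.221, -0.001]
force: [-3.0, -0.0, 0.3]
width: 0.0174
```

Request:
move_arm:
  series: "-1 0 -0.8 1 0 0 0; -1 0 0 0.5 0 0 0; -1 0 0 0 0 0 0; -1 0 0 0 0 0 0"

```text
clock: 20.62
tcp_pos: [0.4862, -0.285, 0.1416]
ee_rot: [2.22, 2.221, 0.002]
force: [-0.4, 1.6, 6.0]
width: 0.0175
```

The shoulder stopped on the plate: TCP 0.1416 as predicted, about 7 N up. I'll withdraw it now.

Request:
move_arm:
  series: "-1 0 0 -8 0 0 0; -1 0 0 -15 0 0 0; -1 0 0 -20 0 0 0; -1 0 0 -25 0 0 0; -1 0 0 -30 0 0 0; -1 0 0 -40 0 0 0; -1 0 0 0 0 0 0; -1 0 0 0 0 0 0"

```text
clock: 21.62
tcp_pos: [0.4856, -0.2847, 0.2788]
ee_rot: [-2.221, -2.222, -0.001]
force: [0.9, -0.0, -1.6]
width: 0.0171
```

```bash
python3 d.py .5072 -.0161 .28 -.0018
```

```text
pos [ 0.4856 -0.2847  0.2788] h 0.0001 q6 -0.729 F [ 0.9 -0.  -1.6] w 0.0171 t 21.62
shift mm (now axes) [268.6  21.7  -1. ] (goal axes) [268.6  21.2  -1.2] turn [ 0.0005 -0.0007  0.0019]
```

Request:
move_arm:
  series: "-1 35 2.7 0 0 0 0.002; -1 50 4 0 0 0 0; -1 50 4 0 0 0 0; -1 50 4 0 0 0 0; -1 50 4 0 0 0 0; -1 33.6 2.7 0 0 0 0; -1 0 0 0 0 0 0; -1 0 0 0 0 0 0"

```text
clock: 22.62
tcp_pos: [0.5071, -0.0166, 0.2781]
ee_rot: [-2.222, -2.219, 0.001]
force: [0.8, -0.9, -1.0]
width: 0.0174
```

```bash
python3 - <<'E'
from h import *
from d import delta
t=snap("top","5");s=snap("side","5");delta(.5072,-.0161,.28,-.0018)
H=np.zeros((600,800,3),np.uint8)
a=crop(t,325,150,80,80,5);H[:400,:400]=a
b=crop(s,215,80,95,140,4)[:560,:380];H[:560,410:790]=b;cv2.imwrite("pics/m5.png",H)
E
```

```text
pos [ 0.5073 -0.0173  0.2784] h -0.0031 q6 -0.251 F [-0.2 -0.6 -0.7] w 0.0177 t 22.73
shift mm (now axes) [ 1.2 -0.1 -1.6] (goal axes) [ 1.2 -0.1 -1.6] turn [-0.0007 -0.0006 -0.0013]
```

View pics/m5.png

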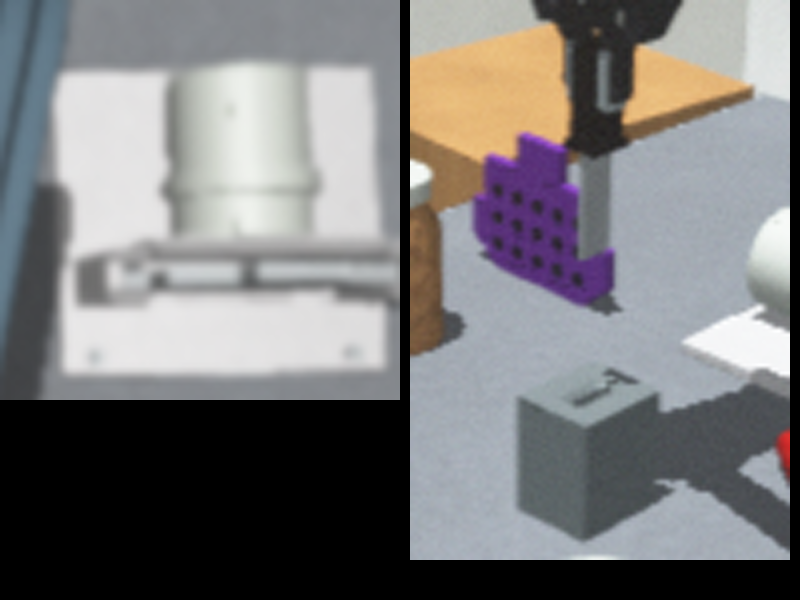

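The side crop shows the blade upright at (595,205) over the slot at (600,388), and the plate is still seated in the top crop. I'll lower the feeler back in.

Request:
move_arm:
  series: "-1 1 0 40 0 0 0; -1 0 0 35 0 0 0; -1 0 0 15 0 0 0; -1 0 0 0 0 0 0; -1 0 0 6 0 0 0; -1 0 0 6 0 0 0; -1 0 0 0 0 0 0"

```text
clock: 23.6
tcp_pos: [0.5074, -0.0152, 0.177]
ee_rot: [-2.223, -2.219, -0.001]
force: [-0.1, 0.9, -1.7]
width: 0.0173
```

Request:
move_arm:
  series: "-1 0 0 8 0 0 0; -1 0 0 8 0 0 0; -1 0 0 0 0 0 0"

```text
clock: 23.98
tcp_pos: [0.5069, -0.0151, 0.16]
ee_rot: [-2.222, -2.218, 0.0]
force: [0.9, -0.7, -0.7]
width: 0.0175
```

Request:
move_arm:
  series: "-1 -1 0 12 0 0 0; -1 0 0 12 0 0 0; -1 0 0 12 0 0 0; -1 0 0 8 0 0 0; -1 0 0 3 0 0 0; -1 0 0 0 0 0 0; -1 0 0 1.5 0 0 0; -1 0 0 0 0 0 0"

```text
clock: 24.98
tcp_pos: [0.5077, -0.0162, 0.1127]
ee_rot: [2.223, 2.219, 0.002]
force: [0.1, 0.0, -1.2]
width: 0.0174
```

Request:
move_arm:
  series: "-1 0 0 1.5 0 0 0; -1 0 0 0.5 0 0 0; -1 0 0 0 0 0 0"

```text
clock: 25.35
tcp_pos: [0.5078, -0.0162, 0.1116]
ee_rot: [2.223, 2.219, 0.002]
force: [-1.9, 0.7, 6.3]
width: 0.0173
```

It's down on the stand. Releasing and backing off.

Request:
move_arm:
  series: "0 0 0 0 0 0 0; 0 0 0 0 0 0 0; 0 0 0 0 0 0 0; 0 0 0 -15 0 0 0; 0 0 0 -35 0 0 0; 0 0 0 -50 0 0 0; 0 0 0 -50 0 0 0; 0 0 0 -30 0 0 0"

```text
clock: 26.35
tcp_pos: [0.5082, -0.0165, 0.2946]
ee_rot: [2.221, 2.217, 0.005]
force: [0.7, -0.3, -0.5]
width: 0.0432
```

Request:
move_arm:
  series: "0 -10 -45 0 0 0 0; 0 -20 -50 0 0 0 0; 0 -20 -50 0 0 0 0; 0 0 0 0 0 0 0; 0 0 0 0 0 0 0"

```text
clock: 26.98
tcp_pos: [0.363, -0.0663, 0.2915]
ee_rot: [2.223, 2.217, 0.003]
force: [0.9, 0.5, 0.3]
width: 0.0425
```

```bash
python3 - <<'E'
from h import *
from d import delta
t=snap("top","6");s=snap("side","6");delta(.3,-.05,.29,0)
H=np.zeros((600,800,3),np.uint8)
H[:380,:]=cv2.resize(t["image"][80:260,100:479,::-1],(800,380),interpolation=cv2.INTER_CUBIC)
b=crop(s,215,100,115,125,1.75);H[380:380+min(219,b.shape[0]),:b.shape[1]]=b[:219]
b=crop(t,250,180,40,32,6.5);H[385:385+b.shape[0],250:250+b.shape[1]]=b
b=crop(s,100,170,110,125,1.75);H[380:599,520:520+b.shape[1]]=b[:219]
cv2.imwrite("pics/m6.png",H)
E
```

```text
pos [ 0.3634 -0.066   0.2909] h -0.0013 q6 -0.484 F [ 0.4  0.6 -0.7] w 0.0424 t 27.07
shift mm (now axes) [ 15.9 -63.4   0.8] (goal axes) [ 16.  -63.4   0.9] turn [ 0.0014 -0.0006 -0.0013]
```

View pics/m6.png

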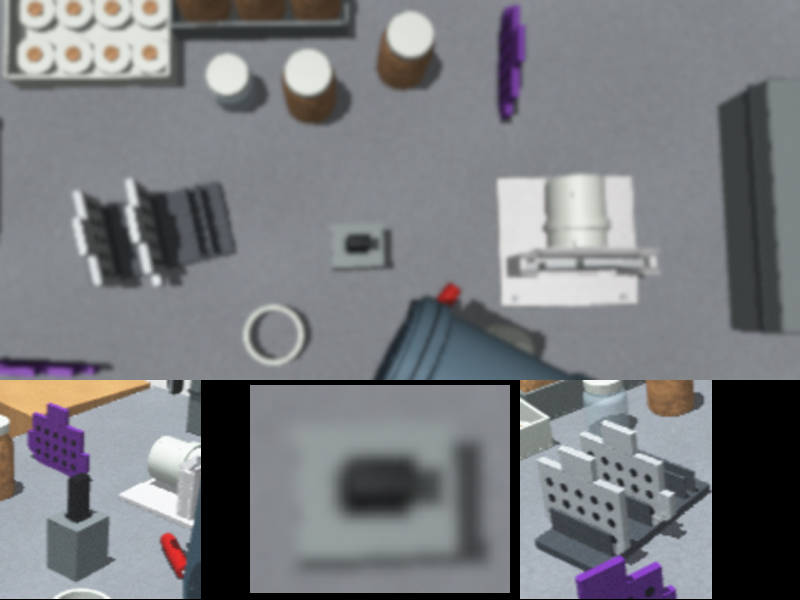

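The feeler is back in its stand, (357,243), the plate is seated at (580,260), and the rack plates and bystanders are undisturbed. The feeler's shoulder stopped exactly where a plate shoulder 115 mm high predicts, so the plate is home. Handing in.

```bash
python3 -c "
from plant import manip
print(manip.finish_job())"
```

```text
the job is handed in; nothing more can be done
None
```

I seated the plate with two ears in the duct bracket, tested the gap on its +y side with the feeler, and put the feeler back in its stand. I handed the job in at about 27 s of the 72 s; no verdict came back.

- **Plate:** it passed both clips and stopped at the predicted height (TCP 0.1131 m, 0.113 expected) with a push of about 16 N. The top view after release shows it seated in both slots. I did not measure its final tilt or squareness from the pictures.
- **Feeler in the gap:** the shoulder stopped on the plate at TCP 0.1416 m, the height that matches shoulders 115 mm above the bench. The arm hid the blade in both cameras, so I lowered it by force. Sideways forces stayed at 3 N or less.
- **Feeler back in the stand:** it stopped at the same TCP height (0.1116 m) as when I first gripped it. The last pictures show it upright and released, with the arm clear.
- **Rest of the bench:** in the last pictures the other two plates look unmoved. So do the bottles, jar and coupling. The arm partly hid the screwdriver and spray bottle, but no move went near them.
- **Disagreement:** the camera put the bracket origin at x = 0.4755 m, while the arm with the plate seated put it at about 0.4766 m. That 1 mm is within the 2 mm calibration; I used the arm's value for the gap.

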